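# Trace the stud row to lock a print plate in its dock

### The job

Lock the print plate into its dock so that the finished part can be scraped off afterwards: run the fingertips along the L-shaped row of six push-studs, starting at the free end of the long side, round the corner and on to the free end of the short side, gently pressing each stud down to its stop in turn. Make it one stroke: from the first stud to the last the fingertips stay over the row, touching it or no more than about 60 mm above the plate. Grasp nothing, do not lift, tip or shove the dock, and leave the part on the plate and the things around the dock as they stand.

Things in the scene. Friction and masses are not known exactly. Their poses are not given: they have to be found in the camera images.
- dock: Loose black bench dock, about 1.6 kg, 180 x 140 mm, with a dark steel print plate on top; the plate's top face is 30 mm above the bench. Origin: centre of the underside; z up, x along the 180 mm side. Six identical white domed push-studs, each 25 mm across, 40 mm apart, stand in an L-shaped row along two of its edges: the long side of the L has four studs (the corner one included), the short side two more. A yellowish print area lies inside the L.
- stud1_top (a point): Crown of a push-stud (first: free end of the long side), at x = -60, y = -40 mm in the dock's frame; it moves down with the stud. About 8 mm above the plate while up, 1.5 mm above it when fully down.
- stud1 (a joint): Travel of that stud in m: 0 up (up to 0.0015 at the start), 0.0065 fully down against its stop. It moves straight down under about 2.5 to 3 N, has no spring, and stays where it is left.
- stud2_top (a point): Crown of a push-stud (second, long side), at x = -20, y = -40 mm in the dock's frame; it moves down with the stud. About 8 mm above the plate while up, 1.5 mm above it when fully down.
- stud2 (a joint): Travel of that stud in m: 0 up (up to 0.0015 at the start), 0.0065 fully down against its stop. It moves straight down under about 2.5 to 3 N, has no spring, and stays where it is left.
- stud3_top (a point): Crown of a push-stud (third, long side), at x = 20, y = -40 mm in the dock's frame; it moves down with the stud. About 8 mm above the plate while up, 1.5 mm above it when fully down.
- stud3 (a joint): Travel of that stud in m: 0 up (up to 0.0015 at the start), 0.0065 fully down against its stop. It moves straight down under about 2.5 to 3 N, has no spring, and stays where it is left.
- stud4_top (a point): Crown of a push-stud (fourth: the corner), at x = 60, y = -40 mm in the dock's frame; it moves down with the stud. About 8 mm above the plate while up, 1.5 mm above it when fully down.
- stud4 (a joint): Travel of that stud in m: 0 up (up to 0.0015 at the start), 0.0065 fully down against its stop. It moves straight down under about 2.5 to 3 N, has no spring, and stays where it is left.
- stud5_top (a point): Crown of a push-stud (fifth, short side), at x = 60, y = 0 mm in the dock's frame; it moves down with the stud. About 8 mm above the plate while up, 1.5 mm above it when fully down.
- stud5 (a joint): Travel of that stud in m: 0 up (up to 0.0015 at the start), 0.0065 fully down against its stop. It moves straight down under about 2.5 to 3 N, has no spring, and stays where it is left.
- stud6_top (a point): Crown of a push-stud (sixth and last: free end of the short side), at x = 60, y = 40 mm in the dock's frame; it moves down with the stud. About 8 mm above the plate while up, 1.5 mm above it when fully down.
- stud6 (a joint): Travel of that stud in m: 0 up (up to 0.0015 at the start), 0.0065 fully down against its stop. It moves straight down under about 2.5 to 3 N, has no spring, and stays where it is left.
- part_center (a point): Centre of the finished print, a loose white turret 36 mm across and 47 mm tall (30 g) standing on the plate's print area inside the L; this point is 23.5 mm above its underside, so 53.5 mm above the bench.
- glue_center (a point): Centre of a glue stick standing on the bench beside the dock, 31 mm across, 90 mm tall; this point is 45 mm above the bench.
- scraper: Flat spatula-like scraper lying on the bench beside the dock, 190 mm long along its x axis, handle to -x, at most 20 mm high; origin at the middle of its underside.
- mouse_center (a point): Cordless computer mouse on the bench beside the dock, 100 x 58 x 32 mm, long along its x axis; this point is 16 mm above the bench.
Not all that is in view belongs to the job. What is shaped like the part that bears part_center but green or red is not meant.

How it is judged:
On the way, in this order (a step that is already met when the one before it is completed fails the run):
1. stud 1 of the row (first: free end of the long side) is pressed down, before the next ones (value of joint stud1 above 0.005 m).
2. stud 2 of the row (second, long side) is pressed down, before the next ones (value of joint stud2 above 0.005 m).
3. stud 3 of the row (third, long side) is pressed down, before the next ones (value of joint stud3 above 0.005 m).
4. stud 4 of the row (fourth: the corner) is pressed down, before the next ones (value of joint stud4 above 0.005 m).
5. stud 5 of the row (fifth, short side) is pressed down, before the next ones (value of joint stud5 above 0.005 m).
6. stud 6 of the row (sixth and last: free end of the short side) is pressed down, before the next ones (value of joint stud6 above 0.005 m).
At the end, for the whole second after the job is handed in: All six studs are at least 5 mm down of their 6.5 mm; the dock lies flat within 25 mm of where it was and is at rest; the printed part stands upright within 35 mm of where it was; glue stick, scraper and mouse are within 20 mm of where they were (value of joint each of stud1, stud2, stud3, stud4, stud5, stud6 above 0.005 m and angle between dock's own z axis and vertical below 0.05 rad and height (world z) of dock below 0.006 m and distance of dock from where it was at the start of the episode below 0.025 m and angle between part_center's own z axis and vertical below 0.1 rad and distance of part_center from where it was at the start of the episode below 0.035 m and distance of each of glue_center, scraper, mouse_center from where it was at the start of the episode below 0.02 m and linear speed of dock below 0.01 m/s); the robot touches nothing.
It fails at once if the fingertips are lifted away or leave the row between the first stud and the last (more than about 75 mm above the plate, or more than 150 mm from the dock's centre) (value of joint stud1 above 0.005 m and value of joint stud6 below 0.005 m and (height (world z) of the grasp point above 0.125 m or horizontal distance between the grasp point and dock above 0.15 m)).
It fails at once if the dock is lifted, tipped or shoved more than 25 mm (height (world z) of dock above 0.008 m or angle between dock's own z axis and vertical above 0.1 rad or distance of dock from where it was at the start of the episode above 0.025 m).
It fails at once if the dock or a stud is pressed harder than 40 N (contact force between the fingers and dock above 40 N).
It fails at once if the printed part is lifted, tipped or shoved (height (world z) of part_center above 0.065 m or angle between part_center's own z axis and vertical above 0.3 rad or distance of part_center from where it was at the start of the episode above 0.035 m).
It fails at once if glue stick, scraper or mouse is moved more than 20 mm (distance of any of glue_center, scraper, mouse_center from where it was at the start of the episode above 0.02 m).
It also fails if it takes over 48 s, if anything falls off the work surface, if the arm or the gripper's body presses on something with over 40 N, if the wrist force passes 120 N, or if a joint passes its speed limit or range.

### The arm

A 6-joint arm with a two-finger parallel gripper is mounted at the origin on the work surface. World frame = base frame: x ahead of the robot, y to its left, z up, the work surface at z = 0. Lengths are in m, angles in rad, forces in N, time in s.
With the tool pointing down it reaches from about 0.3 to 0.75 m from the base axis. Payload 8.5 kg.
Tool frame: the origin (TCP) lies between the finger pads; the fingertips stand 11 mm ahead of it and the grasp point (between the pads) lies 8 mm behind it (ctrl.tip_reach is the distance from the TCP to the fingertips, in m); z points along the fingers, y is the line along which they close (so a half turn about z gives the same grasp; the last joint's range is limited). The gripper opens to 88 mm and grips with 3 to 60 N. Pads are 18 mm wide; open, the fingers measure 123 mm over their backs; the gripper's body (75 mm by 187 mm) begins 45 mm behind the grasp point.
Start: joints at [-1.447, 0.381, 1.297, -0, 1.464, -0.215], TCP at [0.183, -0.519, 0.25] pointing down, gripper open.
Joint ranges: [-3.11, 3.11], [-0.89, 2.33], [0.22, 2.48], [-1.42, 4.56], [0.17, 2.85], [-2.88, 2.88]. Speed limits (rad/s): [2.39, 2.39, 3.14, 3.14, 3.14, 3.14].

### API

Orientations are given as [roll, pitch, yaw] about the fixed x, y, z axes, in that order (R = Rz(yaw) Ry(pitch) Rx(roll)).
In Python, from bench import sensors, grab_frame, order, ctrl gives the robot as it stands. The module is installed in compiled form; this text tells all that it offers.
- The arm moves only by the shell command python3 -m handwheel 'ROWS' [OPENING]. ROWS is JSON, a list that holds one entry, the list of rows, each a list of 6 numbers: the shift along the tool's x, y, z scaled (see below), then the turn, a rotation vector about the tool's x, y, z scaled (see below). A call has exactly 5 rows; each row shifts and turns the commanded pose from where the row before left it, along the tool's axes as they then stand; what a row does not reach is not made up. The controller multiplies each number of a shift by 50 mm and each number of a turn by 180 degrees. A row lasts 1/10 s, in which the tool goes at most 50 mm and 8.59 degrees, less where a joint would pass 70% of its speed; a pose out of reach is approached as far as the arm can. A call with a number of a shift or a turn outside -1 to 1 is refused whole. A call with a gripper value outside its range is refused whole. OPENING is the opening, from -1 (shut) to 1 (fully open), set as the call begins (- or left out, the last holds). The fingers move at their own pace and stop on an object; the grip force is fixed at half the most. Time passes only in rows, so rows that do not move let the fingers close, or fill a call up. It gives the time, the measured TCP pose, the force, the opening and the grip force at its end, in the units of the state.
- sensors.get_state(): the state, without advancing time (a new reading comes with each control period).
- grab_frame(name): name is "scene" or "top" or "wrist"; returns a dict with "frame" (420x560x3 uint8, red, green, blue), "fx", "fy", "cx", "cy" (pixels), "R" (3x3) and "t" (3): a world point X has camera coordinates R X + t; the wrist camera has in their place "hand_eye" (4x4, takes a point from camera to tool coordinates, whose origin is the TCP and whose axes are the flange's). Camera axes: x right, y down, z forward; pixel columns grow to the right and rows downward; lengths in m; the calibration is good to about 2 mm. A picture is of the moment at which its call begins: read the wrist's pose just before it. There is no depth.
- order.job_done(): hands the job in; it is judged then, once.
The state is a dict: "t": time; "q": joint angles; "qvel": joint speeds; "joint_efforts": joint torques, N m; "tcp_pos": TCP position; "ee_rot": TCP orientation; "wrist_force": force on the tool from outside, world axes, zero at the start; "wrist_torque": the same for the moment, N m; "grip_width": opening from 0.0 (shut) to 1.0 (fully open); "grip_force": force on a finger pad.
Only numpy, scipy, OpenCV 4.12 (cv2) and the standard library are available. Lean on these libraries where they do the work, as an engineer would, in place of code of your own. Each camera call takes 0.05 s, during which the arm holds its last target. There are 200 camera calls.

## Working session

There is one attempt and no reset: what is moved stays moved. The work goes in short steps, Python scripts to look and compute and a shell command to move; the robot and the scene stay as the last step left them, time stands still between calls to the robot, and variables do not carry over. Pictures are saved under pics/ and viewed, at most 10 in all, crops included, and the job is handed in when it is done.

```bash
mkdir -p pics; python3 - <<'E'
from bench import sensors, grab_frame
import cv2,pickle
s=sensors.get_state(); print({k:s[k] for k in('t','tcp_pos','ee_rot','grip_width','wrist_force')})
for n in('top','scene'):
    f=grab_frame(n); pickle.dump(f,open(f'{n}.pkl','wb'))
    cv2.imwrite(f'pics/{n}.png',f['frame'][:,:,::-1]); print(n,f['fx'],f['cx'],f['cy'],f['R'],f['t'])
E
```

```text
{'t': 0.0, 'tcp_pos': array([ 0.18276305, -0.51847421,  0.24913986]), 'ee_rot': array([-3.14015787e+00, -3.26344164e-04,  3.38818425e-01]), 'grip_width': 0.9981628088175282, 'wrist_force': array([ 0.1241502 , -0.20866013,  0.15877704])}
top 504.16456569724255 287.18988115921536 210.02558696890773 [[ 0.02968522 -0.99955769  0.00179284]
 [-0.97905461 -0.02943765 -0.20145843]
 [ 0.2014221   0.00422505 -0.97949543]] [0.07321109 0.52314916 0.79448166]
scene 466.35355249809305 280.7152056848172 220.87724992728724 [[-0.65393124  0.75643993 -0.01313659]
 [ 0.50221338  0.42103897 -0.75531974]
 [-0.56582299 -0.50052455 -0.65522479]] [ 0.30265124 -0.25934375  1.2563051 ]
```

View pics/top.png

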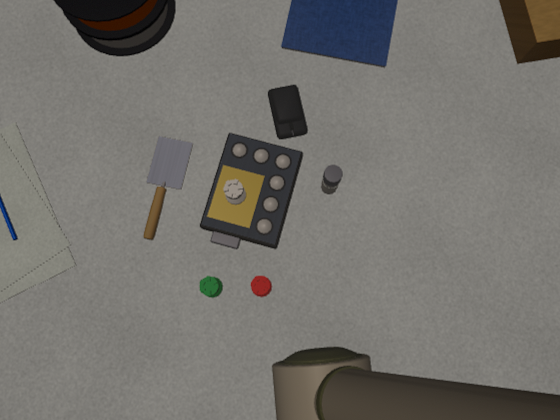

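View pics/scene.png

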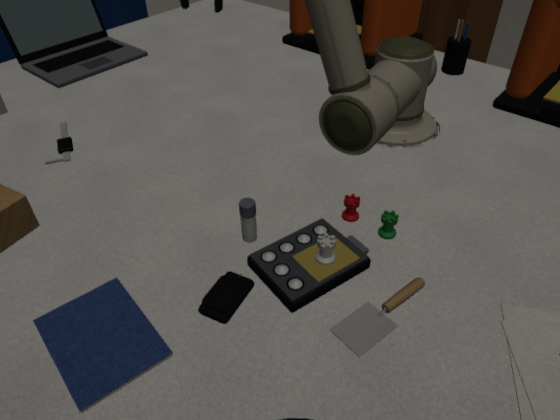

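Top view: the white studs are stud1 (265,226), stud2 (271,204), stud3 (277,183), corner stud4 (283,162), stud5 (261,156) and stud6 (240,150). The white part is at (233,190), glue at (332,180), mouse at (287,112) and scraper at (165,190). The lookalikes are a green turret at (210,287) and a red one at (261,286), both off the dock. Next is a close crop to check.

```bash
cat > h.py <<'E'
import numpy as np,pickle
def ray(f,u,v,z):
    d=f['R'].T@np.array([(u-f['cx'])/f['fx'],(v-f['cy'])/f['fy'],1]); c=-f['R'].T@f['t']
    return c+d*(z-c[2])/d[2]
E
python3 - <<'E'
from h import *; import cv2
f=pickle.load(open('top.pkl','rb'))
c=f['frame'][120:260,190:350,::-1]
cv2.imwrite('pics/crop.png',cv2.resize(c,None,fx=4.9,fy=4.2857,interpolation=cv2.INTER_CUBIC) if 0 else cv2.resize(c,(640,560),interpolation=cv2.INTER_CUBIC))
P=np.array([ray(f,u,v,.036)[:2] for u,v in[(265,226),(271,204),(277,183),(283,162),(261,156),(240,150)]])
M=np.array([[-60,-40],[-20,-40],[20,-40],[60,-40],[60,0],[60,40]])/1e3
a=M-M.mean(0);b=P-P.mean(0)
th=np.arctan2((a[:,0]*b[:,1]-a[:,1]*b[:,0]).sum(),(a*b).sum())
R=np.array([[np.cos(th),-np.sin(th)],[np.sin(th),np.cos(th)]])
t=P.mean(0)-R@M.mean(0)
print(th,t); print((M@R.T+t).round(4)); print(((P-M@R.T-t)*1e3).round(1))
print('glue',ray(f,332,173,.09),'part',ray(f,233,187,.077))
E
```

```text
-0.23590521986060065 [0.56187231 0.15117824]
[[0.4942 0.1263]
 [0.5331 0.117 ]
 [0.572  0.1076]
 [0.6109 0.0983]
 [0.6202 0.1372]
 [0.6296 0.176 ]]
[[ 1.1 -0.4]
 [ 0.9  0.1]
 [-0.4  0.4]
 [-1.   0.5]
 [-0.6  0.5]
 [-0.1 -1. ]]
glue [0.57700438 0.01739404 0.09      ] part [0.55187434 0.17912803 0.077     ]
```

View pics/crop.png

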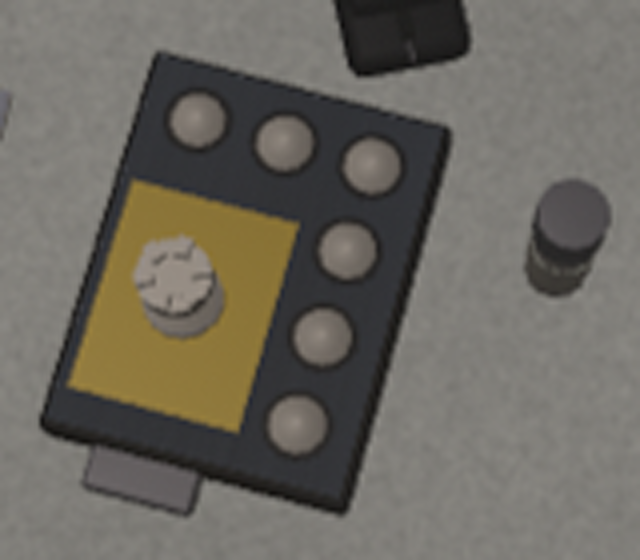

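```bash
python3 -m handwheel '[[[0,0,0,0,0,-0.045],[0,0,0,0,0,-0.045],[0,0,0,0,0,-0.045],[0,0,0,0,0,-0.045],[0,0,0,0,0,-0.045]]]' -1; python3 -m handwheel '[[[0,0,0,0,0,-0.045],[0,0,0,0,0,-0.045],[0.5,0.1,0,0,0,0],[0.8,0.16,0,0,0,0],[0.8,0.16,0,0,0,0]]]' -1; python3 -c "
from bench import ctrl; print(ctrl.tip_reach)"
```

```text
t: 0.6
tcp_pos: [0.1828, -0.5186, 0.2494]
ee_rot: [-3.141, -0.001, 1.052]
wrist_force: [0.2, 1.1, -0.7]
grip_width: 0.571
grip_force: 0.0
t: 1.1
tcp_pos: [0.2286, -0.4206, 0.2492]
ee_rot: [-3.141, -0.001, 1.327]
wrist_force: [0.9, -0.4, -0.0]
grip_width: 0.116
grip_force: 0.0
0.011
```

```bash
python3 -m handwheel '[[[0.8,0.18,0,0,0,0],[0.8,0.18,0,0,0,0],[0.8,0.18,0,0,0,0],[0.8,0.18,0,0,0,0],[0.8,0.18,0,0,0,0]]]' -1; python3 -m handwheel '[[[0.8,0.18,0,0,0,0],[0.8,0.18,0,0,0,0],[0.8,0.18,0,0,0,0],[0.8,0.18,0,0,0,0],[0.8,0.18,0,0,0,0]]]' -1;  python3 -m handwheel '[[[0.8,0.18,0,0,0,0],[0.8,0.18,0,0,0,0],[0.6,0.1,0.4,0,0,0],[0.3,0.05,0.5,0,0,0],[0,0,0,0,0,0]]]' -1
python3 - <<'E'
from bench import sensors,grab_frame
import cv2,pickle
s=sensors.get_state(); f=grab_frame('wrist'); pickle.dump((s,f),open('w.pkl','wb'))
cv2.imwrite('pics/w1.png',f['frame'][:,:,::-1]); print(s['tcp_pos'],s['ee_rot'],f['hand_eye'],f['fx'])
E
```

```text
t: 1.6
tcp_pos: [0.3204, -0.2368, 0.2496]
ee_rot: [-3.141, -0.0, 1.328]
wrist_force: [0.5, 0.2, 0.0]
grip_width: 0.01
grip_force: 0.0
t: 2.1
tcp_pos: [0.4121, -0.0534, 0.2497]
ee_rot: [-3.141, -0.0, 1.328]
wrist_force: [0.5, 0.4, -0.3]
grip_width: 0.004
grip_force: 0.0
t: 2.6
tcp_pos: [0.4655, 0.0617, 0.2021]
ee_rot: [-3.136, 0.001, 1.331]
wrist_force: [-0.6, -0.8, 0.3]
grip_width: 0.006
grip_force: 0.0
[0.46547854 0.06166594 0.20211616] [-3.13561401e+00  5.60529878e-04  1.33105964e+00] [[-1.23751830e-03 -9.61839995e-01 -2.73609747e-01  7.08372128e-02]
 [ 9.99999006e-01 -1.00554738e-03 -9.88054641e-04  7.28843089e-04]
 [ 6.75222905e-04 -2.73610697e-01  9.61840283e-01 -1.33610561e-01]
 [ 0.00000000e+00  0.00000000e+00  0.00000000e+00  1.00000000e+00]] 373.4127317326961
```

View pics/w1.png

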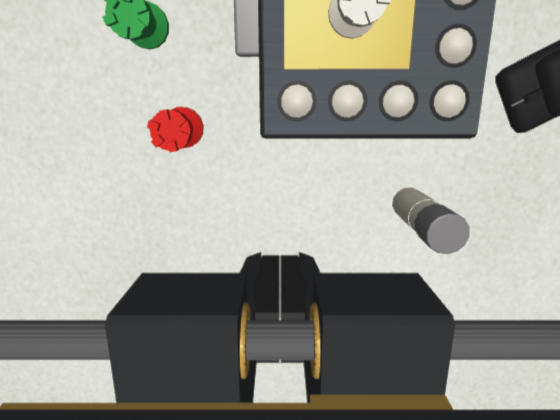

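The wrist view shows the row along the near edge: stud1 (297,100), stud2 (348,100), stud3 (399,100), stud4 (450,100), stud5 (456,45). The fingers are shut at (280,285) and the glue is at (445,233).

```bash
python3 - <<'E'
from h import *
from scipy.spatial.transform import Rotation as Ro
s,f=pickle.load(open('w.pkl','rb'))
T=np.eye(4);T[:3,:3]=Ro.from_euler('xyz',s['ee_rot']).as_matrix();T[:3,3]=s['tcp_pos']
C=np.linalg.inv(T@f['hand_eye']); g=dict(f,R=C[:3,:3],t=C[:3,3])
P=np.array([ray(g,u,v,.036)[:2] for u,v in[(297,100),(348,100),(399,100),(450,100),(456,45)]])
print(P.round(4)); Rt=T[:3,:3]
for p in P: print((Rt.T@np.r_[p-s['tcp_pos'][:2],.053-s['tcp_pos'][2]]*20).round(2))
d=P[3]-P[0]; print(np.arctan2(d[1],d[0]), 'glue top',ray(g,447,234,.09))
E
```

```text
[[0.4955 0.1299]
 [0.5336 0.1205]
 [0.5716 0.1111]
 [0.6095 0.1018]
 [0.6184 0.1398]]
[1.47 0.28 2.98]
[1.47 1.06 2.98]
[1.47 1.84 2.97]
[1.47 2.63 2.97]
[2.25 2.62 2.97]
-0.24103260723669606 glue top [0.57434485 0.01801565 0.09      ]
```

```bash
python3 -m handwheel '[[[0.5,0.1,0.2,0,0,0],[0.5,0.1,0.4,0,0,0],[0.43,0.08,0.6,0,0,0],[0,0,0.7,0,0,0],[0,0,0.5,0,0,0]]]' -1; python3 -m handwheel '[[[0,0,0.2,0,0,0],[0,0,0.1,0,0,0],[0,0,0,0,0,0],[0,0,0,0,0,0],[0,0,0,0,0,0]]]' -1
python3 - <<'E'
from bench import sensors,grab_frame
import cv2,pickle
s=sensors.get_state(); f=grab_frame('top')
cv2.imwrite('pics/t2.png',cv2.resize(f['frame'][120:260,190:350,::-1],(640,560),interpolation=cv2.INTER_CUBIC)); print(s['tcp_pos'],s['ee_rot'])
E
```

```text
t: 3.15
tcp_pos: [0.4975, 0.1255, 0.0842]
ee_rot: [3.141, 0.0, 1.328]
wrist_force: [0.4, 0.4, 0.2]
grip_width: 0.009
grip_force: 0.0
t: 3.65
tcp_pos: [0.4978, 0.126, 0.0708]
ee_rot: [3.14, -0.001, 1.328]
wrist_force: [-0.4, 0.8, 0.3]
grip_width: 0.007
grip_force: 0.0
[0.49777366 0.12604454 0.07081583] [ 3.13967894e+00 -5.23610855e-04  1.32828366e+00]
```

View pics/t2.png

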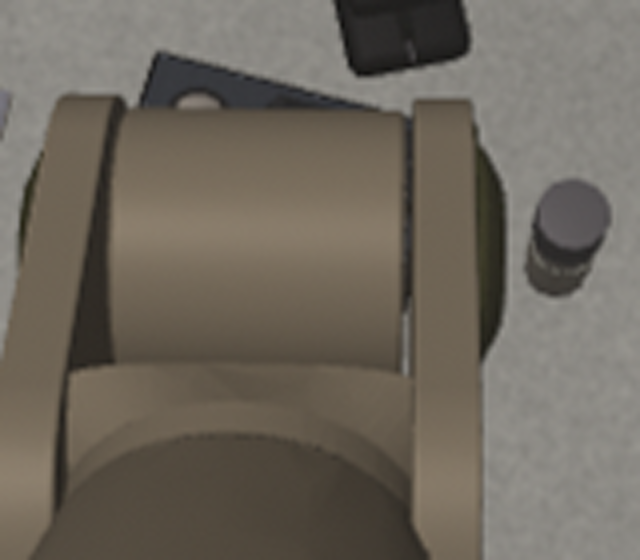

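The top view is blocked by the arm. The pose readings are enough, so I'm descending onto stud1 and watching the force.

```bash
python3 -m handwheel '[[[0.02,-0.07,0.1,0,0,0],[0,0,0.12,0,0,0],[0,0,0.08,0,0,0],[0,0,0,0,0,0],[0,0,0,0,0,0]]]' -1; python3 -m handwheel '[[[0,0,0.04,0,0,0],[0,0,0.04,0,0,0],[0,0,0.04,0,0,0],[0,0,0,0,0,0],[0,0,0,0,0,0]]]' -1;python3 -m handwheel '[[[0,0,0.02,0,0,0],[0,0,0.02,0,0,0],[0,0,0.02,0,0,0],[0,0,0,0,0,0],[0,0,0,0,0,0]]]' -1
```

```text
t: 4.2
tcp_pos: [0.4941, 0.128, 0.0546]
ee_rot: [-3.141, 0.0, 1.328]
wrist_force: [0.1, 0.1, 0.6]
grip_width: 0.007
grip_force: 0.0
t: 4.7
tcp_pos: [0.4941, 0.128, 0.0487]
ee_rot: [-3.141, 0.0, 1.328]
wrist_force: [0.1, 0.2, -0.0]
grip_width: 0.005
grip_force: 0.0
t: 5.2
tcp_pos: [0.4941, 0.128, 0.0457]
ee_rot: [-3.142, 0.0, 1.328]
wrist_force: [-0.3, 1.1, 1.6]
grip_width: 0.006
grip_force: 0.5
```

```bash
python3 -m handwheel '[[[0,0,0.02,0,0,0],[0,0,0,0,0,0],[0,0,0.02,0,0,0],[0,0,0,0,0,0],[0,0,0,0,0,0]]]' -1;python3 -m handwheel '[[[0,0,0.02,0,0,0],[0,0,0,0,0,0],[0,0,0,0,0,0],[0,0,0,0,0,0],[0,0,0,0,0,0]]]' -1
```

```text
t: 5.7
tcp_pos: [0.4941, 0.128, 0.0437]
ee_rot: [-3.142, 0.0, 1.328]
wrist_force: [-0.4, 0.1, 0.6]
grip_width: 0.005
grip_force: 0.5
t: 6.2
tcp_pos: [0.4941, 0.128, 0.0428]
ee_rot: [-3.142, -0.0, 1.328]
wrist_force: [0.1, 0.6, 2.1]
grip_width: 0.01
grip_force: 0.8
```

```bash
python3 -m handwheel '[[[0,0,0.02,0,0,0],[0,0,0,0,0,0],[0,0,0,0,0,0],[0,0,0,0,0,0],[0,0,0,0,0,0]]]' -1
```

```text
t: 6.7
tcp_pos: [0.4942, 0.128, 0.0424]
ee_rot: [3.141, -0.0, 1.329]
wrist_force: [-1.7, 0.2, 10.4]
grip_width: 0.003
grip_force: 5.0
```

Stud1 is on its stop at TCP z 0.0424, with 10 N. On to stud2, 40 mm along tool y.

```bash
python3 -m handwheel '[[[0,0,-0.24,0,0,0],[0,0.4,0,0,0,0],[0,0.4,0,0,0,0],[0,0,0.12,0,0,0],[0,0,0,0,0,0]]]' -1;python3 -m handwheel '[[[0,0,0.06,0,0,0],[0,0,0.03,0,0,0],[0,0,0.03,0,0,0],[0,0,0,0,0,0],[0,0,0,0,0,0]]]' -1
```

```text
t: 7.2
tcp_pos: [0.5322, 0.1183, 0.0468]
ee_rot: [-3.14, 0.0, 1.328]
wrist_force: [0.3, -0.5, 0.6]
grip_width: -0.001
grip_force: 0.0
t: 7.7
tcp_pos: [0.5323, 0.1185, 0.0424]
ee_rot: [-3.141, 0.0, 1.329]
wrist_force: [-3.4, 0.2, 10.0]
grip_width: 0.007
grip_force: 5.0
```

```bash
python3 -m handwheel '[[[0,0,-0.24,0,0,0],[0,0.41,0,0,0,0],[0,0.41,0,0,0,0],[0,0,0.12,0,0,0],[0,0,0,0,0,0]]]' -1;python3 -m handwheel '[[[0,0,0.06,0,0,0],[0,0,0.03,0,0,0],[0,0,0.03,0,0,0],[0,0,0,0,0,0],[0,0,0,0,0,0]]]' -1
```

```text
t: 8.2
tcp_pos: [0.572, 0.1086, 0.0471]
ee_rot: [-3.14, 0.0, 1.328]
wrist_force: [-1.1, -0.3, -0.6]
grip_width: 0.009
grip_force: 0.1
t: 8.7
tcp_pos: [0.5721, 0.1087, 0.0425]
ee_rot: [-3.141, 0.0, 1.329]
wrist_force: [-4.7, -0.7, 8.9]
grip_width: 0.004
grip_force: 4.6
```

```bash
python3 -m handwheel '[[[0,0,-0.24,0,0,0],[0,0.4,0,0,0,0],[0,0.4,0,0,0,0],[0,0,0.12,0,0,0],[0,0,0,0,0,0]]]' -1;python3 -m handwheel '[[[0,0,0.06,0,0,0],[0,0,0.03,0,0,0],[0,0,0.04,0,0,0],[0,0,0,0,0,0],[0,0,0,0,0,0]]]' -1
```

```text
t: 9.2
tcp_pos: [0.6109, 0.0991, 0.0471]
ee_rot: [-3.141, 0.0, 1.328]
wrist_force: [0.3, 0.5, -0.8]
grip_width: 0.002
grip_force: 0.1
t: 9.7
tcp_pos: [0.611, 0.0991, 0.0424]
ee_rot: [-3.141, 0.0, 1.329]
wrist_force: [-4.4, -0.6, 11.6]
grip_width: 0.005
grip_force: 5.8
```

The corner stud is down. Next the short side, along tool x.

```bash
python3 -m handwheel '[[[0,0,-0.24,0,0,0],[0.4,0,0,0,0,0],[0.4,0,0,0,0,0],[0,0,0.12,0,0,0],[0,0,0,0,0,0]]]' -1;python3 -m handwheel '[[[0,0,0.06,0,0,0],[0,0,0.03,0,0,0],[0,0,0.03,0,0,0],[0,0,0,0,0,0],[0,0,0,0,0,0]]]' -1
```

```text
t: 10.2
tcp_pos: [0.6207, 0.1379, 0.0467]
ee_rot: [-3.141, 0.0, 1.329]
wrist_force: [-0.6, 0.8, 1.1]
grip_width: 0.002
grip_force: 0.1
t: 10.7
tcp_pos: [0.6211, 0.1373, 0.0424]
ee_rot: [3.141, -0.0, 1.328]
wrist_force: [-4.0, 1.0, 10.3]
grip_width: 0.002
grip_force: 5.3
```

```bash
python3 -m handwheel '[[[0,0,-0.24,0,0,0],[0.4,0,0,0,0,0],[0.4,0,0,0,0,0],[0,0,0.12,0,0,0],[0,0,0,0,0,0]]]' -1;python3 -m handwheel '[[[0,0,0.06,0,0,0],[0,0,0.03,0,0,0],[0,0,0.03,0,0,0],[0,0,0,0,0,0],[0,0,0,0,0,0]]]' -1
```

```text
t: 11.2
tcp_pos: [0.6305, 0.1762, 0.0466]
ee_rot: [-3.141, 0.0, 1.329]
wrist_force: [-0.3, -0.4, 1.0]
grip_width: 0.005
grip_force: 0.0
t: 11.7
tcp_pos: [0.6308, 0.176, 0.0425]
ee_rot: [3.141, 0.0, 1.328]
wrist_force: [-3.3, -0.9, 10.3]
grip_width: 0.006
grip_force: 5.0
```

Stud6 is at its stop. I'm lifting straight up, then checking.

```bash
python3 -m handwheel '[[[0,0,-0.3,0,0,0],[0,0,-0.8,0,0,0],[0,0,-0.8,0,0,0],[0,0,-0.8,0,0,0],[0,0,-0.8,0,0,0]]]' -1; python3 -m handwheel '[[[-0.8,-0.8,0,0,0,0],[-0.8,-0.6,0,0,0,0],[-0.8,-0.2,0,0,0,0],[-0.8,0,0,0,0,0],[0,0,0,0,0,0]]]' -1
python3 - <<'E'
from bench import sensors,grab_frame
import cv2
f=grab_frame('wrist')['frame']; g=grab_frame('scene')['frame'][200:340,200:440]
cv2.imwrite('pics/w3.png',f[:,:,::-1]); cv2.imwrite('pics/s3.png',cv2.resize(g[:,:,::-1],(720,420),interpolation=cv2.INTER_CUBIC))
E
```

```text
t: 12.2
tcp_pos: [0.6305, 0.1758, 0.2176]
ee_rot: [-3.141, 0.001, 1.328]
wrist_force: [0.5, -0.5, 0.2]
grip_width: 0.004
grip_force: 0.0
t: 12.7
tcp_pos: [0.5191, 0.0401, 0.2164]
ee_rot: [-3.141, 0.001, 1.324]
wrist_force: [1.2, 1.0, 0.5]
grip_width: 0.002
grip_force: 0.0
```

View pics/w3.png

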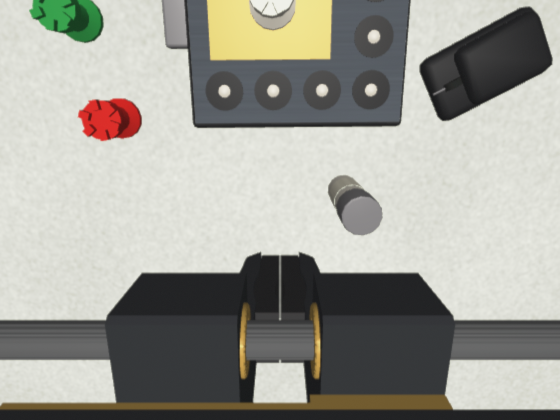

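View pics/s3.png

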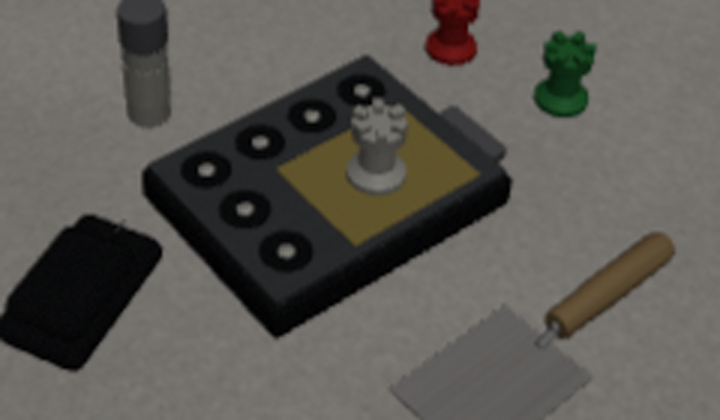

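Both views show all six studs sunk, with only their crowns showing (wrist view: 224, 273, 322 and 371 at row 90, and (374,37)). The part is upright on the plate, the surroundings are in place and the robot is clear.

```bash
python3 -c "
from bench import order; print(order.job_done())"
```

```text
the job is handed in; nothing more can be done
None
```

I pressed all six studs to their stops in one stroke, in order and at about 10 N each; the final pictures show the dock, the part and the surrounding things apparently unmoved, and I handed the job in at about 13 s with the robot clear (no verdict was returned).

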